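# Make room on the ear-defender stand and hang up the second pair

### The arm

A 6-joint arm with a two-finger parallel gripper is mounted at the origin on a cart in front of the work surface, level with it; the furniture and walls round the work are solid. World frame = base frame: x ahead of the robot, y to its left, z up, the work surface at z = 0. Lengths are in m, angles in rad, forces in N, time in s.
With the tool pointing down it reaches from about 0.325 to 0.775 m from the base axis. Payload 5.5 kg.
Tool frame: the origin (TCP) lies between the finger pads; the fingertips stand 8 mm ahead of it and the grasp point (between the pads) lies 11 mm behind it (tcp_to_tips is the distance from the TCP to the fingertips, in m); z points along the fingers, y is the line along which they close (so a half turn about z gives the same grasp; the last joint's range is limited). The gripper opens to 88 mm and grips with 3 to 60 N. Pads are 20 mm wide; open, the fingers measure 115 mm over their backs; the gripper's body (75 mm by 178 mm) begins 61 mm behind the grasp point.
Start: joints at [1.208, 0.091, 1.231, -0, 1.82, -0.057], TCP at [0.181, 0.572, 0.194] pointing down, gripper open.
Joint ranges: [-2.87, 2.87], [-0.86, 2.18], [0.17, 2.46], [-1.51, 4.65], [0.06, 2.69], [-2.65, 2.65]. Speed limits (rad/s): [2.57, 2.57, 3.01, 3.14, 3.14, 3.14].

### API

Orientations are given as a unit quaternion [w, x, y, z].
In Python, from bench import * gives the robot as it stands. Calls block until the motion is done:
- move_to(position, orientation): joint-space move of the TCP to a pose.
- move_l(position, speed=0.15, orientation=None): straight line of the TCP; orientation=None keeps the orientation; speed is the mean speed in m/s.
- movej(angles): joint-space move.
- gripper_open() and close(): open the fingers fully, or close them until they stop; the grip force is fixed at half the most.
- hold(seconds).
- inverse_kinematics(position, orientation): joint angles nearest the present ones, or None.
- state(): the state.
- get_image(name): name is "scene" or "top"; returns a dict with "frame" (420x560x3 uint8, blue, green, red), "depth" (420x560 float32, m along the optical axis (not along the pixel's ray), 0 where there is no reading), "camera_matrix" (3x3 intrinsics, pixels), "view" (4x4, takes a point from world to camera coordinates). Camera axes: x right, y up, looking along -z (the intrinsics and any distortion apply to the point x, -y, -z); pixel columns grow to the right and rows downward; lengths in m; the calibration is good to about 2 mm. A picture is of the moment at which its call begins.
A pose or a line that the arm cannot do raises IKError and nothing moves.
- job_done(): hands the job in; it is judged then, once.
The state is a dict: "time": time; "joint_pos": joint angles; "dq": joint speeds; "joint_torque": joint torques, N m; "ee_pos": TCP position; "ee_rot": TCP orientation; "ft_force": force on the tool from outside, world axes, zero at the start; "moment": the same for the moment, N m; "finger_gap": finger opening in m; "finger_force": force on a finger pad.
Only numpy, scipy, OpenCV 4.12 (cv2) and the standard library are available. Lean on these libraries where they do the work, as an engineer would, in place of code of your own. Each camera call takes 0.05 s, during which the arm holds its last target. There are 200 camera calls.

### The job

The noisy run is over and the ear defenders go back on their stand. The yellow pair hangs in the middle of the bar and takes up all the room, so slide it along the bar towards one end without taking it off, then hang the red pair over the bar beside it the same way, so that both hang freely between the end stops without touching each other. Leave the bottles, the timer and the tip box where they are.

Things in the scene. Friction and masses are not known exactly. Their poses are not given: they have to be found in the camera images.
- ear_stand: Fixed T-shaped stand: base plate 150 x 150 x 10 mm, post 16 mm thick in its middle, on it a round level steel bar, 16 mm in diameter, along the stand's y axis, its top line 165 mm above the bench. Black end stops (24 mm in diameter, so 4 mm proud of the bar, 14 mm long) bound 156 mm of free bar (y = -78 to +78 mm). Origin on the bench under the post, z up.
- bar_mid (a point): The point on the top line of the bar above the post; axes as the stand's (y along the bar, z up).
- yellow_pair: Yellow ear defenders, rigid, loose, 0.22 kg, hung on the bar near its middle, a cup on either side of it. Arched black headband in the x-z plane, 30 mm wide (y); cups at x = 30 to 83 and -30 to -83 mm, 76 mm wide (y), 92 high; 166 x 76 x 162 mm in all. Crown level for 20 mm of x, 17 mm thick: z = 145 to 162 mm; it curves down from there. Origin: bottom centre, between the cups; z up.
- yellow_pair_crown (a point): Centre of the underside of the yellow pair's crown pad, which rests on the bar's top line; axes as the body's.
- red_pair: Ear defenders with dark red shells, the same in shape, size, weight and axes as the yellow pair, loose; at the start they stand on the bench on their cups, crown up (its top at z = 162 mm), to the left of the stand, at any yaw up to 0.8 rad either way.
- red_pair_crown (a point): Centre of the underside of the red pair's crown pad, 145 mm above its cups' bottoms; axes as the body's.
- timer: White bench timer, 72 x 64 x 22 mm, lying loose; bystander. Origin at the centre of its underside.
- bottle_amber: Brown bottle with black cap, 56 mm in diameter, 125 mm high, loose; bystander. Origin at the centre of its underside.
- bottle_blue: Clear bottle with blue cap and blue contents, 48 mm in diameter, 102 mm high, loose; bystander. Origin at the centre of its underside.
- tip_box: Purple pipette-tip box with clear lid, 90 x 122 x 51 mm, loose; bystander. Origin at the centre of its underside.

How it is judged:
On the way:
1. the yellow pair has been slid along the bar, at least 15 mm off the middle, and still hangs on it ((y of yellow_pair_crown in the frame of bar_mid above 0.015 m or y of yellow_pair_crown in the frame of bar_mid below -0.015 m) and contact force between yellow_pair and ear_stand above 0.3 N), for 0.2 s.
At the end, for the whole second after the job is handed in: Both pairs hang at rest on the bar, not touching each other: each crown point within 8 mm of the bar's top line in height, 15 mm sideways and 68 mm of the bar's middle along it; each upright within 0.2 rad and square to the bar within 0.3 rad (x of yellow_pair_crown in the frame of bar_mid between -0.015 and 0.015 m and y of yellow_pair_crown in the frame of bar_mid between -0.068 and 0.068 m and z of yellow_pair_crown in the frame of bar_mid between -0.008 and 0.008 m and angle between each of yellow_pair, red_pair's own z axis and vertical below 0.2 rad and angle between the y axis of each of yellow_pair, red_pair and the y axis of ear_stand, either way round below 0.3 rad and contact force between each of yellow_pair, red_pair and ear_stand above 0.3 N and linear speed of each of yellow_pair, red_pair below 0.03 m/s and angular speed of each of yellow_pair, red_pair below 0.3 rad/s and x of red_pair_crown in the frame of bar_mid between -0.015 and 0.015 m and y of red_pair_crown in the frame of bar_mid between -0.068 and 0.068 m and z of red_pair_crown in the frame of bar_mid between -0.008 and 0.008 m and contact force between yellow_pair and red_pair below 0.05 N).
It fails at once if the yellow pair is lifted more than 30 mm off the bar or falls from it (z of yellow_pair_crown in the frame of bar_mid above 0.03 m or z of yellow_pair_crown in the frame of bar_mid below -0.03 m).
It fails at once if a bystander (timer, bottle or tip box) is moved by more than 20 mm (distance of any of timer, bottle_amber, bottle_blue, tip_box from where it was at the start of the episode above 0.02 m).
It also fails if it takes over 56 s, if anything falls off the work surface, if the arm or the gripper's body presses on something with over 40 N, if the wrist force passes 120 N, or if a joint passes its speed limit or range.

## Working session

There is one attempt and no reset: what is moved stays moved. The work goes in short steps, each a Python script; the robot and the scene stay as the last script left them, time stands still between calls to the robot, and variables do not carry over. Pictures are saved under pics/ and viewed, at most 10 in all, crops included, and the job is handed in when it is done.

```bash
mkdir -p pics
cat > h.py <<'E'
from bench import *
import numpy as np, cv2
def cloud(im):
    K=im["camera_matrix"];V=np.array(im["view"]);d=im["depth"]
    v,u=np.mgrid[0:d.shape[0],0:d.shape[1]]
    x=(u-K[0][2])/K[0][0]*d;y=(v-K[1][2])/K[1][1]*d
    P=np.stack([x,-y,-d,np.ones_like(d)],-1)@np.linalg.inv(V).T
    P=P[...,:3];P[d==0]=np.nan
    return P
E
python3 - <<'E'
from h import *
a=get_image("top");b=get_image("scene")
cv2.imwrite("pics/top.png",a["frame"]);cv2.imwrite("pics/scene.png",b["frame"])
np.savez("p0.npz",t=cloud(a),s=cloud(b),tf=a["frame"],sf=b["frame"])
print(a["view"],a["camera_matrix"]);print(b["view"]);s=state();print(s["ee_rot"],s["finger_gap"],s["time"])
E
```

```text
[[ 9.93300249e-04 -9.99919759e-01 -1.26288985e-02  5.12255884e-02]
 [ 9.91559977e-01 -6.52436433e-04  1.29647163e-01 -5.12630689e-01]
 [-1.29644999e-01 -1.26510888e-02  9.91479765e-01 -1.20016247e+00]
 [ 0.00000000e+00  0.00000000e+00  0.00000000e+00  1.00000000e+00]] [[386.35429348   0.         286.79550132]
 [  0.         386.35429348 207.06345729]
 [  0.           0.           1.        ]]
[[ 0.30449804 -0.95249081  0.00649668 -0.10543857]
 [ 0.66404445  0.21716572  0.71546071 -0.4291317 ]
 [-0.6828806  -0.2135423   0.69862276 -1.08659429]
 [ 0.          0.          0.          1.        ]]
[-2.01806283e-04  1.52308189e-01  9.88332633e-01 -8.84074140e-04] 0.08798692101951609 0.1
```

View pics/top.png

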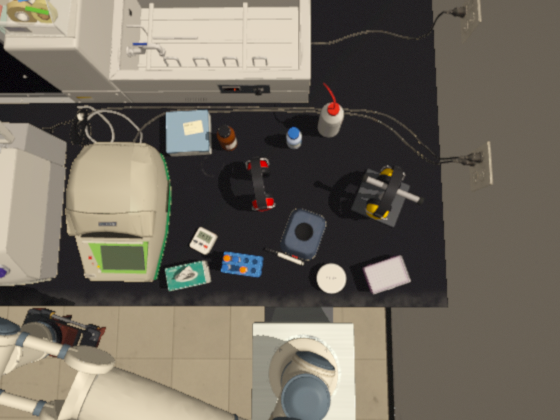

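View pics/scene.png

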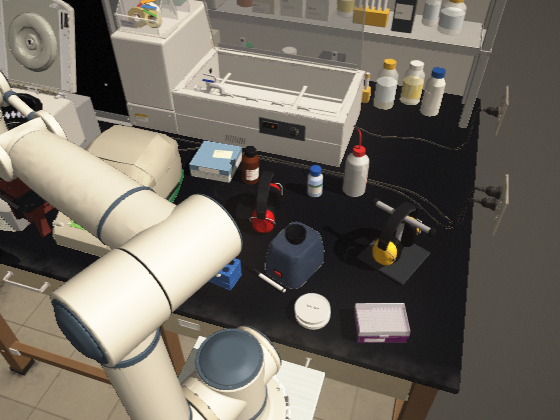

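The top view shows the red pair at about (260,184). The stand is at about (390,193), with its bar running from (365,183) to (420,200) and the yellow pair over the middle. Next I measure them from the depth.

Run:
```python
from h import *
z=np.load("p0.npz");P=z["t"];f=z["tf"]
cv2.imwrite("pics/c.png",cv2.resize(f[140:235,235:435],None,fx=4,fy=4,interpolation=cv2.INTER_CUBIC))
def reg(u0,u1,v0,v1,zmin,zmax):
    Q=P[v0:v1,u0:u1];m=(Q[...,2]>zmin)&(Q[...,2]<zmax);vv,uu=np.nonzero(m);return Q[m],uu+u0,vv+v0
Q,u,v=reg(240,285,150,220,.145,.18)
print("red crown",len(Q),Q.mean(0),Q.max(0),Q.min(0)); q=Q[Q[:,2]>.155];print(q.mean(0),len(q))
Q,u,v=reg(240,285,150,220,.03,.18)
print("red all",cv2.minAreaRect(Q[:,:2].astype(np.float32)))
for n,Pn,(u0,u1,v0,v1) in (("top",z["t"],(355,430,160,225)),("scene",z["s"],(365,440,195,260))):
    Q=Pn[v0:v1,u0:u1].reshape(-1,3);Q=Q[Q[:,2]>.14]
    hi=Q[Q[:,2]>.176];print(n,"yellow top",len(hi),hi.mean(0),hi.max(0)); 
    print(" rect hi",cv2.minAreaRect(hi[:,:2].astype(np.float32)))
    B=Q[(Q[:,2]<.172)&(Q[:,2]>.150)];d=np.linalg.norm(B[:,:2]-hi[:,:2].mean(0),axis=1);B=B[d>.03]
    print(" bar",len(B),cv2.minAreaRect(B[:,:2].astype(np.float32)),np.percentile(B[:,2],[5,50,95]))
    print(cv2.fitLine(B[:,:2].astype(np.float32),cv2.DIST_HUBER,0,.01,.01).ravel())
Q=P[165:225,350:425].reshape(-1,3);Q=Q[(Q[:,2]>.004)&(Q[:,2]<.016)];print("base",len(Q),cv2.minAreaRect(Q[:,:2].astype(np.float32)))
for n,uv in dict(blue=(293,132),amber=(228,131),squirt=(333,108),dkbox=(303,232),red=(263,180)).items(): print(n,P[uv[1],uv[0]])
```

```text
red crown 330 [0.5782354  0.13671207 0.15596152] [0.62912759 0.15815625 0.16480916] [0.53031169 0.11628544 0.14511463]
[0.57965581 0.13688632 0.15924706] 206
red all ((0.5792391896247864, 0.13642415404319763), (0.16369296610355377, 0.07483772933483124), 9.962395668029785)
top yellow top 195 [ 0.54836613 -0.24796657  0.17909788] [ 0.58238028 -0.22497495  0.18524009]
 rect hi ((0.5479041934013367, -0.2476799488067627), (0.030270902439951897, 0.0662812739610672), 66.0853500366211)
 bar 471 ((0.5460696220397949, -0.25125426054000854), (0.15928974747657776, 0.11961506307125092), 31.858064651489258) [0.15296339 0.16225161 0.17041181]
[ 0.37876913  0.9254912   0.54813296 -0.2451704 ]
scene yellow top 194 [ 0.54926289 -0.2493637   0.18043486] [ 0.58239033 -0.22443503  0.18655494]
 rect hi ((0.5497246980667114, -0.24925507605075836), (0.031229600310325623, 0.07624911516904831), 64.99561309814453)
 bar 512 ((0.5487651824951172, -0.2547478675842285), (0.11808472126722336, 0.15829603374004364), 12.22806167602539) [0.15242639 0.16233482 0.1699822 ]
[ 0.36473113  0.9311129   0.54408497 -0.26286972]
base 1011 ((0.5578518509864807, -0.27421510219573975), (0.19526173174381256, 0.23546071350574493), 0.36174583435058594)
blue [0.73867296 0.03147176 0.09951463]
amber [0.73484277 0.22954684 0.12236424]
squirt [ 0.78638383 -0.08526073  0.17303085]
dkbox [0.42683248 0.00267998 0.12743051]
red [6.07492098e-01 1.30690195e-01 2.66873491e-04]
```

View pics/c.png

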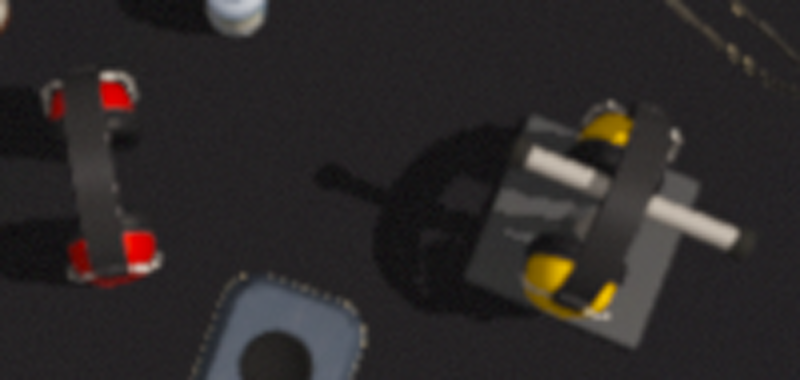

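Run:
```python
from h import *
z=np.load("p0.npz")
for n,fn,(u0,u1,v0,v1) in (("t","tf",(355,430,165,215)),("s","sf",(365,440,195,240))):
    P=z[n][v0:v1,u0:u1];f=z[fn][v0:v1,u0:u1].astype(int)
    m=(f.min(2)>90)&(f.max(2)-f.min(2)<40)&(P[...,2]>.14)&(P[...,2]<.175)
    B=P[m];l=cv2.fitLine(B[:,:2].astype(np.float32),cv2.DIST_HUBER,0,.01,.01).ravel()
    s=(B[:,:2]-l[2:])@l[:2];print(n,len(B),l,"yaw",np.degrees(np.arctan2(-l[0],l[1])),"ends",l[2:]+l[:2]*s.min(),l[2:]+l[:2]*s.max(),np.percentile(B[:,2],[5,50,95]))
    hi=P[(P[...,2]>.16)&(f.max(2)<90)]; hi=hi[np.linalg.norm(hi[:,:2]-[.549,-.2485],axis=1)<.06]
    print(" yellow band",len(hi),cv2.minAreaRect(hi[:,:2].astype(np.float32)),hi.mean(0), np.percentile(hi[:,2],98))
for n,(u0,u1,v0,v1) in (("t",(240,285,150,220)),("s",(240,290,165,240))):
    Q=z[n][v0:v1,u0:u1].reshape(-1,3);q=Q[(Q[:,2]>.14)&(Q[:,2]<.19)]
    l=cv2.fitLine(q[:,:2].astype(np.float32),cv2.DIST_HUBER,0,.01,.01).ravel()
    print(n,"red",len(q),cv2.minAreaRect(q[:,:2].astype(np.float32)),"yaw",np.degrees(np.arctan(l[1]/l[0])),q.mean(0),np.percentile(q[:,2],98))
    q=Q[(Q[:,2]>.03)&(Q[:,2]<.19)];print("  all",cv2.minAreaRect(q[:,:2].astype(np.float32)))
from scipy.spatial.transform import Rotation as R
def quat(yaw): # tool z down, tool y along world y rotated by yaw
    q=(R.from_euler("z",yaw)*R.from_quat([0,1,0,0])).as_quat();return np.r_[q[3],q[:3]]
for p,yw in (([.58,.137,.155],.15),([.58,.137,.4],.15),([.549,-.248,.18],-.37),([.566,-.2,.4],-.37),([.53,-.295,.2],-.37)):
    for k in (0,np.pi): print(p,np.round(inverse_kinematics(p,quat(yw+k)),2) if inverse_kinematics(p,quat(yw+k)) is not None else None)
```

```text
t 205 [ 0.39077672  0.9204855   0.54578793 -0.25535694] yaw -23.002838 ends [ 0.51642183 -0.32452961] [ 0.5779279  -0.17965035] [0.15807606 0.16189025 0.16629193]
 yellow band 407 ((0.5399401783943176, -0.2596244812011719), (0.0726541057229042, 0.1107528954744339), 57.964908599853516) [ 0.54585504 -0.24612662  0.17368557] 0.18264699512944202
s 186 [ 0.39007962  0.92078114  0.5470527  -0.2585701 ] yaw -22.959454 ends [ 0.5189118  -0.32499653] [ 0.58016034 -0.18041964] [0.15983282 0.16374941 0.16729776]
 yellow band 401 ((0.5449778437614441, -0.25231286883354187), (0.0958045944571495, 0.08651846647262573), 14.048640251159668) [ 0.54040962 -0.24573109  0.17441626] 0.18477426721485168
t red 372 ((0.5811120271682739, 0.13746047019958496), (0.1103561520576477, 0.03000144474208355), 8.8373441696167) yaw 9.1405 [0.57725875 0.13647845 0.15446855] 0.16378376728076852
  all ((0.5792391896247864, 0.13642415404319763), (0.16369296610355377, 0.07483772933483124), 9.962395668029785)
s red 313 ((0.5079352855682373, 0.09415574371814728), (0.25550413131713867, 0.061090052127838135), 29.45553207397461) yaw 15.038189 [0.56113855 0.12654553 0.15436525] 0.16432793875142138
  all ((0.571709394454956, 0.12798315286636353), (0.40327030420303345, 0.11135541647672653), 27.12708854675293)
[0.58, 0.137, 0.155] [ 0.17  0.08  1.32 -0.    1.75 -1.55]
[0.58, 0.137, 0.155] [ 0.17  0.08  1.32 -0.    1.75  1.6 ]
[0.58, 0.137, 0.4] [ 0.17  0.25  0.68 -0.    2.22 -1.55]
[0.58, 0.137, 0.4] [ 0.17  0.25  0.68 -0.    2.22  1.6 ]
[0.549, -0.248, 0.18] [-0.48  0.1   1.25 -0.    1.79 -1.68]
[0.549, -0.248, 0.18] [-0.48  0.1   1.25 -0.    1.79  1.46]
[0.566, -0.2, 0.4] [-0.4   0.26  0.66 -0.    2.22 -1.6 ]
[0.566, -0.2, 0.4] [-0.4   0.26  0.66 -0.    2.22  1.54]
[0.53, -0.295, 0.2] [-0.56  0.11  1.2  -0.    1.83 -1.76]
[0.53, -0.295, 0.2] [-0.56  0.11  1.2  -0.    1.83  1.38]
```

Bar and sizes agree with the given dimensions: yaw is −23°, free length 157 mm, and the midpoint is about (0.548, −0.252). Next I slide the yellow pair to about −0.05.

```bash
cat >> h.py <<'E'
from scipy.spatial.transform import Rotation as R
def quat(yaw):
    q=(R.from_euler("z",yaw)*R.from_quat([0,1,0,0])).as_quat();return np.r_[q[3],q[:3]]
YB=-0.4014; MID=np.array([.548,-.2524]); D=np.array([-np.sin(YB),np.cos(YB)])
def st(): s=state();print(round(s["time"],2),np.round(s["ee_pos"],4),"F",np.round(s["ft_force"],1),"gap",round(s["finger_gap"],4))
E
python3 - <<'E'
from h import *
p=state()["ee_pos"];move_l([p[0],p[1],.34],.25)
C=np.array([.5488,-.2485]); q=quat(YB)
move_to([*C,.30],q);move_l([*C,.181],.15);st()
close();st()
move_l([*(MID-.05*D),.181],.06);st()
gripper_open();st()
move_l([*(MID-.05*D),.30],.2)
move_to([.50,0.0,.42],q);st()
a=get_image("top");b=get_image("scene")
cv2.imwrite("pics/c2.png",np.hstack([cv2.resize(x,None,fx=4,fy=4,interpolation=cv2.INTER_CUBIC) for x in (a["frame"][150:230,345:440],b["frame"][190:270,360:455])]))
np.savez("p1.npz",t=cloud(a),s=cloud(b))
for P,(u0,u1,v0,v1) in ((cloud(a),(355,440,165,225)),(cloud(b),(365,450,195,260))):
    Q=P[v0:v1,u0:u1].reshape(-1,3);h=Q[(Q[:,2]>.176)&(Q[:,2]<.2)];print(len(h),h.mean(0),cv2.minAreaRect(h[:,:2].astype(np.float32)),"s",(h.mean(0)[:2]-MID)@D)
E
```

```text
4.92 [ 0.5492 -0.2487  0.1824] F [0.3 0.2 0.6] gap 0.0877
6.27 [ 0.5488 -0.2485  0.181 ] F [-0.6 -0.7  0.5] gap 0.0005
7.32 [ 0.5286 -0.2982  0.181 ] F [-1.  -0.2 -1. ] gap 0.0004
8.69 [ 0.5285 -0.2984  0.181 ] F [-0.5 -0.6  0.3] gap 0.0878
10.66 [ 0.5003 -0.0008  0.4188] F [ 0.4 -0.2 -0.2] gap 0.0877
184 [ 0.54771681 -0.247496    0.17910185] ((0.5445026755332947, -0.24625104665756226), (0.03019297495484352, 0.07319115102291107), 67.38115692138672) s 0.004403565729883694
197 [ 0.54970569 -0.24956928  0.18000643] ((0.5520309209823608, -0.2500125467777252), (0.031127890571951866, 0.07097894698381424), 66.36193084716797) s 0.003272148632035223
```

View pics/c2.png

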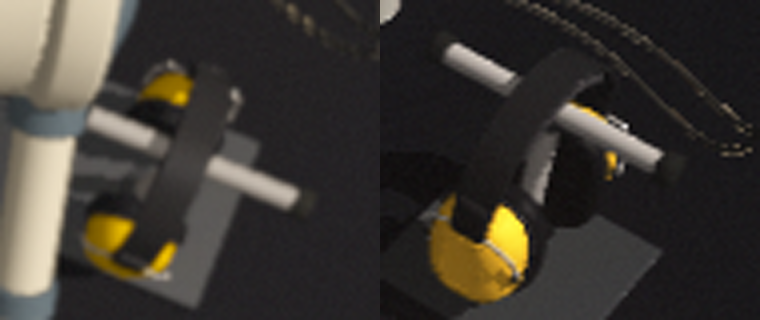

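The grip closed on nothing (gap 0) and the yellow pair hasn't moved. It is still in the middle of the bar, upright. I'll push the crown with the closed fingertips instead, set a little lower, and watch the force.

Run:
```python
from h import *
s=state();print([k for k in s], s.get("tcp_to_tips"))
q=quat(YB);A=lambda t,z:[*(MID+t*D),z]
move_to(A(.05,.30),q);close();move_l(A(.05,.177),.12);hold(.2);st()
b=get_image("scene")
for t in (.038,.030,.022,.014): move_l(A(t,.177),.04);st()
c=get_image("scene")
cv2.imwrite("pics/c3.png",np.hstack([cv2.resize(x["frame"][170:270,345:440],None,fx=4,fy=4,interpolation=cv2.INTER_CUBIC) for x in (b,c)]))
```

```text
['time', 'joint_pos', 'dq', 'joint_torque', 'ee_pos', 'ee_rot', 'ft_force', 'moment', 'finger_force', 'finger_gap'] None
14.45 [ 0.5679 -0.2065  0.1778] F [ 0.3  1.6 -0.8] gap 0.0004
14.95 [ 0.5627 -0.2178  0.177 ] F [ 0.5 -0.4 -0.2] gap 0.0008
15.3 [ 0.5596 -0.225   0.177 ] F [ 0.7 -0.4  0. ] gap 0.0002
15.65 [ 0.5565 -0.2324  0.177 ] F [-0.4  0.8 -0.3] gap 0.0009
16.0 [ 0.5534 -0.2398  0.177 ] F [-0.3  0.3  0. ] gap 0.0004
```

View pics/c3.png

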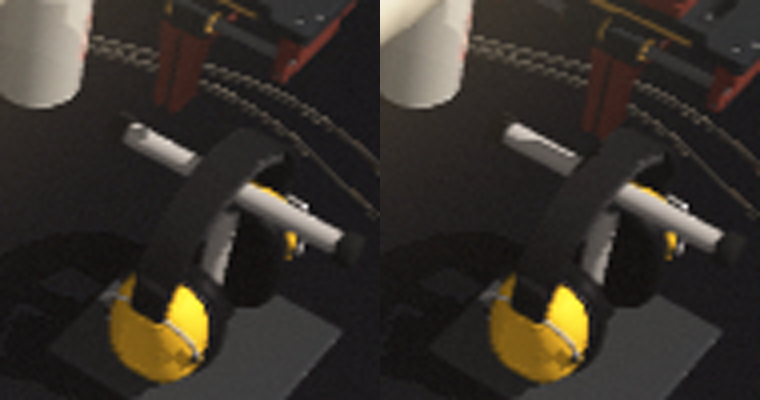

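The fingertip shows above or behind the bar, at crop (175,110), not at the crown. I'll check with the depth where the tips really are.

Run:
```python
from h import *
s=state();print(np.round(s["ee_pos"],4),np.round(s["ee_rot"],4),np.round(quat(YB),4))
b=get_image("scene");P=cloud(b);f=b["frame"].astype(int);K=b["camera_matrix"]
def pr(p): 
    c=np.array(b["view"])@np.r_[p,1];x=K@np.array([c[0],-c[1],-c[2]]);return x[:2]/x[2]
tip=np.array(s["ee_pos"])-[0,0,.008];print("tip proj",pr(tip),"crop",(pr(tip)-[345,170])*4,"TCP",(pr(s["ee_pos"])-[345,170])*4)
v0,v1,u0,u1=170,270,345,440
Q=P[v0:v1,u0:u1];g=f[v0:v1,u0:u1];m=(g[...,2]>60)&(g[...,2]>2.0*g[...,1])&(Q[...,2]>.1)
q=Q[m];vv,uu=np.nonzero(m);print(len(q));o=np.argsort(q[:,2])[:200:20]
for i in o: print(np.round(q[i],3),uu[i]*4,vv[i]*4)
a=get_image("top");Pt=cloud(a);h=Pt[165:225,355:440].reshape(-1,3)
```

```text
[ 0.5534 -0.2396  0.177 ] [-0.      0.1995  0.9799  0.    ] [0.     0.1994 0.9799 0.    ]
tip proj [397.99977026 211.70373677] crop [211.99908105 166.81494708] TCP [214.03463864 157.89784961]
24
[ 0.539 -0.319  0.288] 376 68
[ 0.492 -0.305  0.313] 352 80
```

Run:
```python
from h import *
b=get_image("scene");P=cloud(b)
for v in range(184,216,2): print(v,[(list(map(int,b["frame"][v,u])),np.round(P[v,u],3).tolist()) for u in (398,401)])
a=get_image("top");P=cloud(a)
```

```text
184 [([32, 39, 63], [0.548, -0.225, 0.264]), ([32, 40, 64], [0.547, -0.232, 0.267])]
186 [([34, 40, 65], [0.552, -0.226, 0.255]), ([30, 35, 51], [0.541, -0.233, 0.266])]
188 [([32, 39, 64], [0.546, -0.227, 0.253]), ([31, 35, 44], [0.545, -0.234, 0.256])]
190 [([32, 37, 62], [0.55, -0.228, 0.243]), ([27, 31, 42], [0.545, -0.235, 0.25])]
192 [([28, 35, 62], [0.545, -0.229, 0.241]), ([29, 33, 47], [0.543, -0.236, 0.245])]
194 [([32, 37, 61], [0.547, -0.23, 0.234]), ([28, 32, 53], [0.544, -0.237, 0.238])]
196 [([32, 37, 61], [0.548, -0.231, 0.226]), ([30, 36, 62], [0.545, -0.238, 0.231])]
198 [([30, 35, 55], [0.547, -0.232, 0.22]), ([30, 35, 59], [0.543, -0.239, 0.226])]
200 [([30, 34, 48], [0.547, -0.233, 0.214]), ([27, 31, 57], [0.544, -0.24, 0.218])]
202 [([29, 31, 41], [0.547, -0.234, 0.208]), ([28, 33, 58], [0.537, -0.241, 0.218])]
204 [([28, 30, 34], [0.774, -0.234, -0.001]), ([35, 38, 49], [0.543, -0.243, 0.207])]
206 [([26, 27, 31], [0.761, -0.236, 0.002]), ([39, 41, 43], [0.564, -0.244, 0.181])]
208 [([31, 31, 34], [0.553, -0.238, 0.182]), ([40, 41, 43], [0.555, -0.245, 0.182])]
210 [([39, 40, 42], [0.549, -0.239, 0.179]), ([39, 39, 43], [0.551, -0.246, 0.179])]
212 [([37, 38, 41], [0.543, -0.24, 0.178]), ([40, 41, 42], [0.54, -0.247, 0.183])]
214 [([39, 37, 41], [0.536, -0.241, 0.177]), ([38, 39, 43], [0.534, -0.248, 0.181])]
```

Depth shows the closed fingertips end at z≈0.205 while the TCP reads 0.177. The xy is right, so the tips are about 28 mm shorter than stated. I'll check them open and higher up.

Run:
```python
from h import *
q=quat(YB);A=lambda t,z:[*(MID+t*D),z]
def low(tag):
    b=get_image("scene");P=cloud(b);tcp=np.array(state()["ee_pos"])
    d=(P[...,:2]-tcp[:2]);s=d@D;x=d@np.array([D[1],-D[0]])
    m=(abs(s)<.07)&(abs(x)<.022)&(P[...,2]>.19)&(P[...,2]<.30)
    print(tag,np.round(tcp,4))
    for lo in np.arange(-.07,.07,.01):
        k=m&(s>=lo)&(s<lo+.01)
        if k.sum()>2: print("  s %.2f n %d zmin-tcp %.4f x %.3f..%.3f"%(lo,k.sum(),np.percentile(P[k][:,2],3)-tcp[2],x[k].min(),x[k].max()))
    return b
move_l(A(.014,.24),.15);hold(.2);low("closed")
gripper_open();b=low("open")
cv2.imwrite("pics/c4.png",cv2.resize(b["frame"][130:270,330:470],None,fx=4,fy=4,interpolation=cv2.INTER_CUBIC))
st()
```

```text
closed [ 0.5531 -0.2393  0.2385]
  s -0.01 n 65 zmin-tcp 0.0289 x -0.011..0.014
  s 0.00 n 43 zmin-tcp 0.0299 x -0.013..-0.006
open [ 0.5535 -0.2395  0.24  ]
  s -0.06 n 38 zmin-tcp 0.0326 x -0.012..0.014
  s -0.05 n 26 zmin-tcp 0.0298 x -0.013..-0.007
  s 0.04 n 59 zmin-tcp 0.0303 x -0.013..0.013
  s 0.05 n 14 zmin-tcp 0.0323 x -0.011..-0.004
18.49 [ 0.5535 -0.2395  0.24  ] F [0.6 0.8 0.6] gap 0.0878
```

View pics/c4.png

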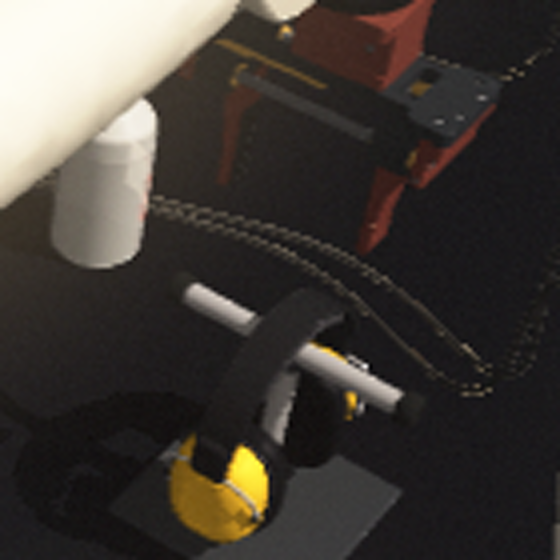

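The tips are about 29 mm behind the reported TCP, both open and closed (red tips at (372,245) and (225,180), well above the bar). I'll correct for that and regrip the yellow crown.

Run:
```python
from h import *
q=quat(YB);A=lambda t,z:[*(MID+t*D),z]
C=np.array([.5488,-.2485]);c=(C-MID)@D
move_l(A(c,.17),.15)
for z in (.148,.145,.142):
    move_l(A(c,z),.05);close();st()
    if state()["finger_gap"]>.02: break
    gripper_open()
if state()["finger_gap"]>.02:
    move_l(A(-.05,z),.06);st()
    b=get_image("scene");cv2.imwrite("pics/c5.png",cv2.resize(b["frame"][150:270,330:470],None,fx=4,fy=4,interpolation=cv2.INTER_CUBIC))
```

```text
20.64 [ 0.5495 -0.2489  0.148 ] F [-0.  -1.   0.4] gap 0.0296
21.69 [ 0.5282 -0.299   0.148 ] F [ 0.  -2.1  0.1] gap 0.0296
```

View pics/c5.png

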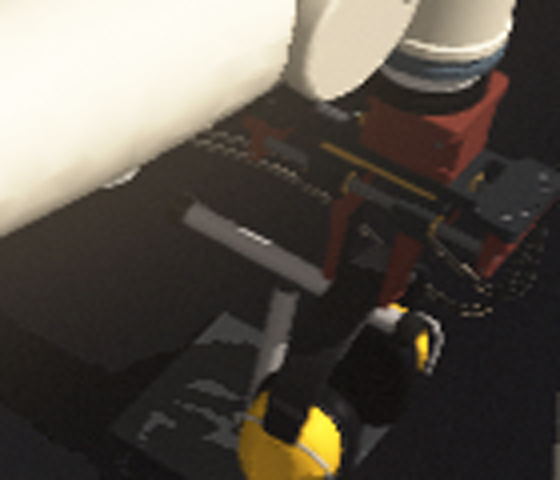

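The grip holds at a gap of 29.6 mm and the yellow pair moved along the bar. Next: release it, check where it hangs, then pick up the red pair.

Run:
```python
from h import *
A=lambda t,z:[*(MID+t*D),z]
gripper_open();move_l(A(-.05,.27),.2)
qr=quat(np.radians(9.2));C=[.5805,.1365]
move_to([*C,.24],qr)
P=cloud(get_image("scene"));Q=P[190:275,360:455].reshape(-1,3);h=Q[(Q[:,2]>.176)&(Q[:,2]<.2)]
print("yellow",len(h),h.mean(0),cv2.minAreaRect(h[:,:2].astype(np.float32)),"s",(h.mean(0)[:2]-MID)@D)
move_l([*C,.125],.12);st();close();st()
if state()["finger_gap"]>.02: move_l([*C,.16],.1);hold(.2);st()
b=get_image("scene");cv2.imwrite("pics/c6.png",cv2.resize(b["frame"][130:280,200:460],None,fx=3,fy=3,interpolation=cv2.INTER_CUBIC))
```

```text
yellow 205 [ 0.52926409 -0.29891349  0.18014685] ((0.5317654013633728, -0.2999025881290436), (0.030750788748264313, 0.06800919026136398), 67.71488952636719) s -0.05013662259774949
26.28 [0.581  0.1366 0.1262] F [-0.1  0.2 -0.1] gap 0.0877
27.21 [0.5805 0.1365 0.125 ] F [ 0.2  0.4 -0.1] gap 0.0301
27.91 [0.5801 0.1364 0.1589] F [-0.4 -0.9 -3.1] gap 0.0295
```

View pics/c6.png

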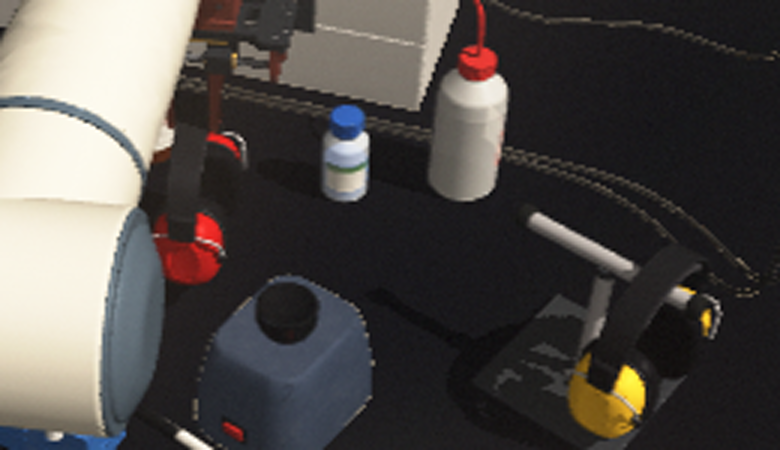

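The yellow pair hangs at −50 mm (crop (650,330)). The red pair is gripped and lifted (crop (190,200)), so I carry it over the bar and lower it.

Run:
```python
from h import *
q=quat(YB);A=lambda t,z:[*(MID+t*D),z]
move_l([.5805,.1365,.37],.2);st()
move_to(A(.05,.37),q);hold(.3);st()
move_l(A(.05,.19),.12);st();move_l(A(.05,.160),.06);st()
b=get_image("scene");a=get_image("top")
cv2.imwrite("pics/c7.png",np.hstack([cv2.resize(x,None,fx=4,fy=4,interpolation=cv2.INTER_CUBIC) for x in (b["frame"][170:270,350:450],a["frame"][150:250,345:445])]))
```

```text
29.16 [0.5805 0.1365 0.369 ] F [ 0.3  0.3 -2.4] gap 0.0298
30.75 [ 0.5678 -0.2055  0.3701] F [ 0.1 -0.1 -2.5] gap 0.03
32.4 [ 0.5679 -0.2065  0.191 ] F [ 0.4 -0.8 -2.1] gap 0.0296
33.05 [ 0.5675 -0.2063  0.1599] F [ 1.  -0.3 -1.8] gap 0.0299
```

View pics/c7.png

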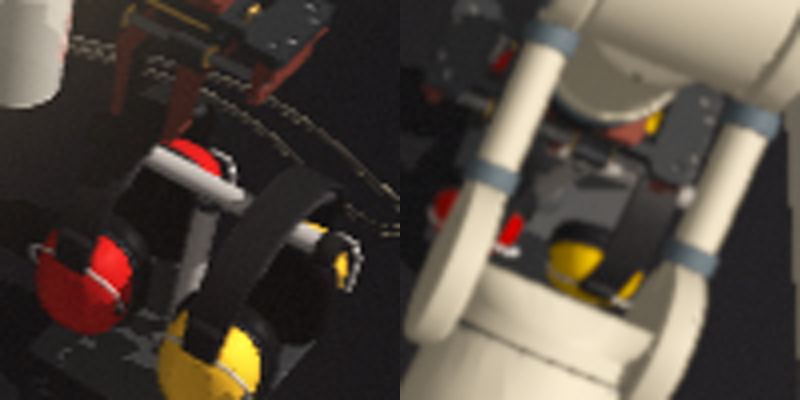

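The red pair straddles the bar beside the yellow, well apart from it. I lower it to rest with force checks, release and retreat.

Run:
```python
from h import *
A=lambda t,z:[*(MID+t*D),z]
for z in (.152,.149,.147):
    move_l(A(.05,z),.04);hold(.1);st()
    if state()["ft_force"][2]>1.5: break
gripper_open();st();move_l(A(.05,.30),.2);move_to([.45,.1,.40],quat(0));hold(.3);st()
b=get_image("scene");a=get_image("top")
cv2.imwrite("pics/c8.png",np.hstack([cv2.resize(x,None,fx=4,fy=4,interpolation=cv2.INTER_CUBIC) for x in (b["frame"][170:270,350:450],a["frame"][150:250,345:445])]))
P=cloud(b)[170:275,350:455].reshape(-1,3);h=P[(P[:,2]>.176)&(P[:,2]<.2)];s=(h[:,:2]-MID)@D
for n,k in (("red",s>0),("yel",s<0)): print(n,k.sum(),"s",s[k].mean(),h[k].mean(0),cv2.minAreaRect(h[k][:,:2].astype(np.float32)), "x",((h[k][:,:2]-MID)@[D[1],-D[0]]).mean())
```

```text
33.6 [ 0.5675 -0.2063  0.152 ] F [ 0.2 -0.7 -2.1] gap 0.0298
33.95 [ 0.5676 -0.2064  0.149 ] F [-0.1  0.7 -2.7] gap 0.0299
34.3 [ 0.5675 -0.2063  0.1469] F [-0.4  1.  -2.6] gap 0.0298
35.31 [ 0.5675 -0.2064  0.147 ] F [ 0.  -0.3  0.3] gap 0.088
37.82 [0.4504 0.0995 0.3995] F [0.4 0.4 0.1] gap 0.088
red 183 s 0.04959256121839364 [ 0.5669406  -0.20656443  0.18035222] ((0.568202018737793, -0.20751367509365082), (0.03109455481171608, 0.06923665851354599), 65.80545043945312) x -0.000473190511824206
yel 204 s -0.05033879395552798 [ 0.52835464 -0.29874711  0.18016942] ((0.5322346091270447, -0.30017510056495667), (0.030408617109060287, 0.0699729323387146), 66.23406982421875) x 2.4319263560396044e-05
```

View pics/c8.png

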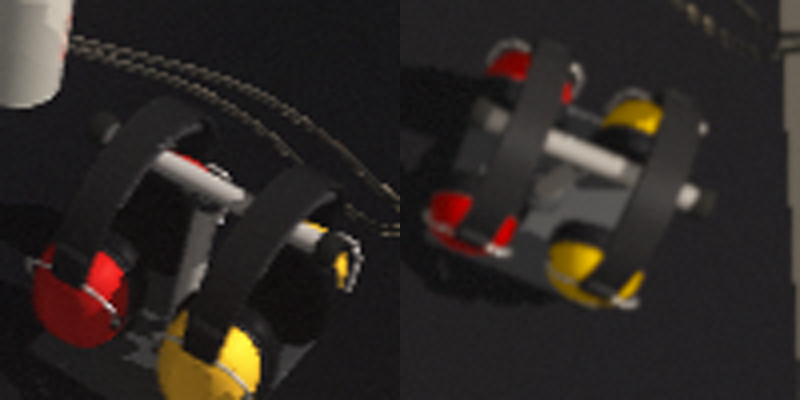

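Both pairs hang upright, square to the bar and apart, at +50 and −50 mm with their crowns at the same height. I hand the job in.

```bash
python3 -c "
from h import *
hold(.5);print(job_done())"
```

```text
the job is handed in; nothing more can be done
None
```

The job is handed in at about 38 s of the 56 s allowed: yellow hangs at −50 mm and red at +50 mm on the bar, both square and not touching, and I kept clear of the bottles, timer and tip box but did not re-measure them; the verdict was not shown.

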